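# Start up the jade polishing station

## Task

Start up the jade polishing station: with a fingertip, lightly press the yellow key on the light pad, then the blue key on the dust extractor, then the green key on the polisher's power unit, in this order, each fully down so that it stays in. Do not touch the red stop button or its box, and do not grasp, lift or shift any of the units or the jade plaques.

Things in the scene. Friction and masses are not known exactly. Their poses are not given: they have to be found in the camera images.
- light_pad: Flat grey inspection light, 140 (x) x 95 (y) x 16 mm high, 0.8 kg, with a white panel under a pale plaque, and one yellow key. Loose, not to be moved. Origin: centre of the underside; z up, x from its key end towards its other end.
- pad_key_top (a point): Centre of the top face of the yellow round cap of the key (28 mm across), which moves with the key; 46 mm towards -x of the pad from its centre, 32 mm above the pad's underside. With the key up it stands 16 mm above the unit's top face, fully down and released 10 mm.
- pad_key (a joint): How far the key's stem is down, in m: 0 = up (start), 0.006 = fully down. It slides straight down against 2.5 N of friction and stays where left. A sprung cap on it (2.5 N/mm, gives 5 mm) takes the touch and springs back: the cap gives 1 mm, then the stem slides 6, then the cap gives 4 more. 5 to 6 N takes it fully down; past 12 N the cap is hard.
- extractor: White dust extractor box, 120 (x) x 110 (y) x 90 mm high, 0.9 kg, black round intake grille in its -x face, black slots and one blue key on top. Loose, not to be moved. Origin: centre of the underside; z up, x from its key end towards its other end.
- extractor_key_top (a point): Centre of the top face of the blue round cap of the key (28 mm across), which moves with the key; 36 mm towards -x of the box from its centre, 106 mm above its underside. With the key up it stands 16 mm above the unit's top face, fully down and released 10 mm.
- extractor_key (a joint): How far the key's stem is down, in m: 0 = up (start), 0.006 = fully down. It slides straight down against 2.5 N of friction and stays where left. A sprung cap on it (2.5 N/mm, gives 5 mm) takes the touch and springs back: the cap gives 1 mm, then the stem slides 6, then the cap gives 4 more. 5 to 6 N takes it fully down; past 12 N the cap is hard.
- power_unit: Dark grey steel power unit of the polisher, 120 (x) x 100 (y) x 60 mm high, 0.9 kg, round dial and display in its -x face, black slots and one green key on top. Loose, not to be moved. Origin: centre of the underside; z up, x from its key end towards its other end.
- polisher_key_top (a point): Centre of the top face of the green round cap of the key (28 mm across), which moves with the key; 36 mm towards -x of the unit from its centre, 76 mm above its underside. With the key up it stands 16 mm above the unit's top face, fully down and released 10 mm.
- polisher_key (a joint): How far the key's stem is down, in m: 0 = up (start), 0.006 = fully down. It slides straight down against 2.5 N of friction and stays where left. A sprung cap on it (2.5 N/mm, gives 5 mm) takes the touch and springs back: the cap gives 1 mm, then the stem slides 6, then the cap gives 4 more. 5 to 6 N takes it fully down; past 12 N the cap is hard.
- stop_box: Grey emergency stop box with yellow top, 70 x 70 x 45 mm, and a red mushroom button (38 mm across) in the middle whose top is 66 mm above the table. Loose, 0.5 kg; to be left alone. Origin: centre of its underside, z up.
- stop_button (a joint): Travel of the red button in m: 0 = up; sprung, 0.005 = fully pressed.
- pad_plaque: Pale grey-green jade plaque, 72 (x) x 50 (y) x 12 mm, lying loose on the light pad's panel, across the pad, its near edge about 55 mm from the yellow key's centre. Origin: centre of its underside.
- green_plaque: Dark green jade plaque, 80 (x) x 50 (y) x 14 mm, loose on the bench. Origin: centre of its underside.
- cream_plaque: Cream jade plaque, 80 (x) x 50 (y) x 14 mm, loose on the bench. Origin: centre of its underside.
Things that resemble listed ones, but are neither listed nor needed, are in the scene too. Leave any purple look-alike of the light_pad alone. There is more than one size of the extractor; the job needs the smaller.

How it is judged:
By the outcome, as a careful person would: the job done as asked, in the order asked, and still so for the second after the job is handed in, with the robot touching nothing.
It also fails if it takes over 48 s, if anything falls off the work surface, if the arm or the gripper's body presses on something with over 40 N, if the wrist force passes 120 N, or if a joint passes its speed limit or range.

## Robot

A 6-joint arm with a two-finger parallel gripper is mounted at the origin on the work surface. World frame = base frame: x ahead of the robot, y to its left, z up, the work surface at z = 0. Lengths are in mm, angles in rad, forces in N, time in s.
With the tool pointing down it reaches from about 300 to 775 mm from the base axis. Payload 14.6 kg.
Tool frame: the origin (TCP) lies between the finger pads; the fingertips stand manip.nose_length ahead of it and the grasp point (between the pads) lies 11 mm behind it (manip.nose_length is the distance from the TCP to the fingertips, in mm); z points along the fingers, y is the line along which they close (so a half turn about z gives the same grasp; the last joint's range is limited). The gripper opens to 94 mm and grips with 3 to 60 N. Pads are 16 mm wide; open, the fingers measure 119 mm over their backs; the gripper's body (75 mm by 177 mm) begins 78 mm behind the grasp point.
Start: joints at [1.118, 0.3, 1.521, -0, 1.321, -0.067], TCP at [206.962, 509.564, 181.946] pointing down, gripper open.
Joint ranges: [-3.03, 3.03], [-0.79, 2.21], [0.23, 2.52], [-1.04, 4.18], [0, 3.07], [-2.55, 2.55]. Speed limits (rad/s): [2.22, 2.22, 2.57, 3.14, 3.14, 3.14].

## Interface

Orientations are given as [roll, pitch, yaw] about the fixed x, y, z axes, in that order (R = Rz(yaw) Ry(pitch) Rx(roll)).
In Python, from cell import manip, cams, job gives the robot as it stands.
- The arm moves only by the tool jog_arm, never from a script. Its argument "commands" is a list of rows, each an object of numbers: "dx", "dy", "dz": the shift along the tool's x, y, z each as a share of 40 mm, from -1 to 1; "ax", "ay", "az": the turn, a rotation vector about the tool's x, y, z each as a share of 10 degrees, from -1 to 1; "gripper": the closure, from 0 (fully open) to 1 (shut). A call has 1 to 10 rows; each row shifts and turns the commanded pose from where the row before left it, along the tool's axes as they then stand; what a row does not reach is not made up. A row lasts 1/8 s, in which the tool goes at most 62.5 mm and 10.7 degrees, less where a joint would pass 70% of its speed; a pose out of reach is approached as far as the arm can. A call with a number of a shift or a turn outside -1 to 1 is refused whole. A call with a gripper value outside its range is refused whole. The fingers move at their own pace and stop on an object; "squeeze" is the grip in N (left out, the last holds). Time passes only in rows, so rows that do not move let the fingers close. It gives the time, the measured TCP pose, the force, the opening and the grip force at its end, in the units of the state.
- manip.read_state(): the state, without advancing time (a new reading comes with each control period).
- cams.camera(name): name is "scene" or "top" or "wrist"; returns a dict with "image" (400x640x3 uint8, red, green, blue), "fx", "fy", "cx", "cy" (pixels), "world_to_cam" (4x4, takes a point from world to camera coordinates). Camera axes: x right, y down, z forward; pixel columns grow to the right and rows downward; lengths in mm; the calibration is good to about 2 mm. A picture is of the moment at which its call begins. There is no depth.
- job.sign_off(): hands the job in; it is judged then, once.
The state is a dict: "clock": time; "joints": joint angles; "qd": joint speeds; "effort": joint torques, N m; "eef_pos": TCP position; "eef_rot": TCP orientation; "wrist_force": force on the tool from outside, world axes, zero at the start; "moment": the same for the moment, N m; "finger_gap": finger opening in mm; "finger_force": force on a finger pad.
Only numpy, scipy, OpenCV 4.12 (cv2) and the standard library are available. Lean on these libraries where they do the work, as an engineer would, in place of code of your own. Each camera call takes 0.05 s, during which the arm holds its last target. There are 200 camera calls.

## Working session

There is one attempt and no reset: what is moved stays moved. The work goes in short steps, Python scripts to look and compute and a tool call to move; the robot and the scene stay as the last step left them, time stands still between calls to the robot, and variables do not carry over. Pictures are saved under pics/ and viewed, at most 10 in all, crops included, and the job is handed in when it is done.

Besides the shell and the picture viewer there is one more tool, called after ">>>" as name(argument=value, ...) on one line, values as JSON. jog_arm: Moves the arm, as the interface text tells. Shift numbers are shares of 40 mm and turn numbers shares of 10 degrees, none past 1 either way. Its arguments: {"type":"object","properties":{"commands":{"type":"array"},"squeeze":{"type":"number"}},"required":["commands"]}

```bash
mkdir -p pics; ls; python3 - <<'E'
from cell import manip,cams,job
import cv2,pickle
d={}
for n in("scene","top"):
    c=cams.camera(n);d[n]=c;cv2.imwrite(f"pics/{n}0.png",c["image"][:,:,::-1])
    print(n,c["fx"],c["cx"],c["cy"],c["world_to_cam"].round(3).tolist())
pickle.dump(d,open("d.pkl","wb"))
print(manip.nose_length,manip.read_state())
E
```

```text
pics
scene 404.3579208178188 323.48274050011906 192.7451209083712 [[-0.119, 0.993, -0.013, 88.249], [0.642, 0.067, -0.764, -257.569], [-0.758, -0.099, -0.645, 1598.907], [0.0, 0.0, 0.0, 1.0]]
top 495.65827018804526 316.69500183583534 196.32587877246542 [[-0.009, -1.0, -0.008, 3.526], [-0.995, 0.009, -0.099, 540.639], [0.099, 0.007, -0.995, 1300.171], [0.0, 0.0, 0.0, 1.0]]
8.0 {'clock': 0.1, 'joints': array([ 1.11838836e+00,  3.00370754e-01,  1.52149433e+00, -9.26790372e-06,
        1.32071277e+00, -6.65704765e-02]), 'qd': array([-0.0005208 , -0.00228234, -0.00218926, -0.00090961, -0.0010592 ,
        0.00055086]), 'effort': array([ 2.42863942e-03, -5.32637036e+01, -3.53289127e+01,  7.10079493e-02,
        2.34062446e-02, -4.27278053e-06]), 'eef_pos': array([206.86417344, 509.34302008, 181.47808725]), 'eef_rot': array([-3.14060904e+00, -5.65793419e-05,  2.75575743e+00]), 'wrist_force': array([0.54784406, 0.21045355, 1.25445435]), 'moment': array([ 0.0036363 ,  0.05023078, -0.02518898]), 'finger_force': 0.0, 'finger_gap': 94.08696525801805}
```

View pics/scene0.png

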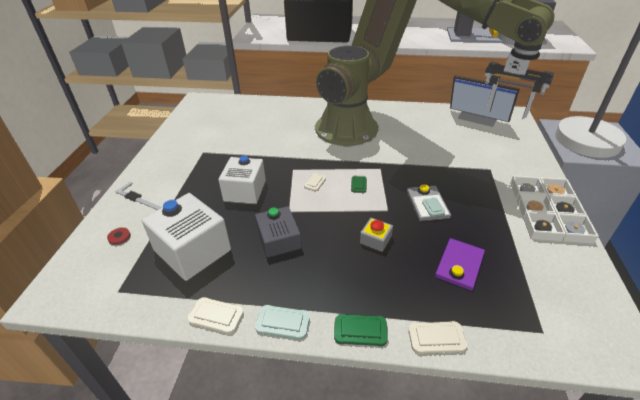

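View pics/top0.png

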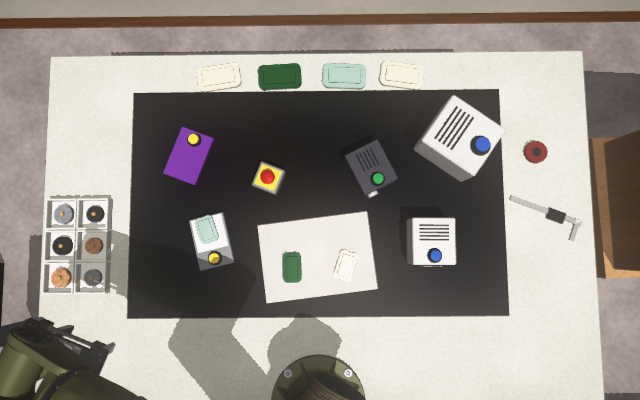

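Scene: the real light pad's yellow key is at (424,189), the small extractor's blue key at (244,160), the green key at (274,212) and the stop button at (377,228). In the top view the same keys are at (214,258), (435,256) and (378,178), with the stop at (268,177). The big extractor and the purple pad are the look-alikes.

```bash
cat > loc.py <<'E'
import cv2,numpy as np,pickle
H={'yellow':((18,35),32,(214,258),(424,189)),'blue':((100,125),106,(435,256),(244,160)),'green':((60,85),76,(378,178),(274,212))}
def blob(img,hr,p,r=14):
    h=cv2.cvtColor(img,cv2.COLOR_RGB2HSV)
    m=cv2.inRange(h,(hr[0],110,50),(hr[1],255,255))
    z=np.zeros_like(m);cv2.circle(z,p,r,255,-1)
    n,l,s,c=cv2.connectedComponentsWithStats(m&z)
    k=1+np.argmax(s[1:,4]);return c[k],s[k]
def ray(c,uv,z):
    W=c["world_to_cam"];R,t=W[:3,:3],W[:3,3];o=-R.T@t
    d=R.T@[(uv[0]-c["cx"])/c["fx"],(uv[1]-c["cy"])/c["fy"],1]
    return (o+d*(z-o[2])/d[2])[:2]
E
python3 - <<'E'
from loc import *
d=pickle.load(open("d.pkl","rb"))
for k,(hr,z,pt,ps) in H.items():
    for n,p in(("top",pt),("scene",ps)):
        uv,s=blob(d[n]["image"],hr,p); print(k,n,uv.round(1),s,[ray(d[n],uv,zz).round(1).tolist() for zz in (z-4,z)])
print('stop',ray(d["top"],(268,177),60))
E
```

```text
yellow top [213.8 257.6] [209 252  11  12 101] [[380.1, 272.5], [380.1, 271.6]]
yellow scene [424.  187.8] [420 184   9   9  69] [[382.0, 273.9], [387.0, 273.0]]
blue top [435.4 255.1] [430 250  12  11 104] [[383.3, -296.3], [383.4, -295.4]]
blue scene [243.3 158.3] [240 156   8   6  43] [[385.4, -295.1], [390.8, -293.0]]
green top [377.9 177.8] [373 173  11  11  97] [[582.8, -160.7], [582.3, -160.2]]
green scene [272.9 211.2] [269 207   9   9  69] [[584.0, -159.7], [588.2, -158.4]]
stop [589.473995   125.69740175]
```

>>> jog_arm(commands=[{"dx":-0.4,"dy":-0.24,"gripper":1},{"dx":-0.8,"dy":-0.5,"gripper":1},{"dx":-0.8,"dy":-0.5,"gripper":1},{"dx":-0.8,"dy":-0.5,"gripper":1},{"dx":-0.8,"dy":-0.5,"gripper":1},{"dx":-0.8,"dy":-0.5,"gripper":1},{"dx":-0.8,"dy":-0.5,"gripper":1},{"dx":-0.8,"dy":-0.5,"gripper":1},{"dx":-0.25,"dy":-0.11,"gripper":1},{"gripper":1}], squeeze=5)

```text
schema error: expected keys dx, dy, dz, ax, ay, az, gripper
```

```bash
cat > go.py <<'E'
import sys,numpy as np
from scipy.spatial.transform import Rotation as Ro
from cell import manip
T={'y':(381,272,32),'b':(384,-295,106),'g':(583,-160,76)}
def show(k):
    s=manip.read_state();p=np.array(T[k],float)+[0,0,manip.nose_length]
    R=Ro.from_euler('xyz',s['eef_rot']).as_matrix()
    print('t',s['clock'],'pos',s['eef_pos'].round(2),'gap',s['finger_gap'].round(1),'F',s['wrist_force'].round(2))
    print('tool-frame mm to cap top:',(R.T@(p-s['eef_pos'])).round(2),'shares',(R.T@(p-s['eef_pos'])/40).round(3))
if __name__=='__main__': show(sys.argv[1])
E
python3 go.py y
python3 - <<'E'
from cell import cams
import cv2
c=cams.camera("wrist");cv2.imwrite("pics/w1.png",c["image"][:,:,::-1])
E
```

```text
Traceback (most recent call last):
  File "go.py", line 10, in <module>
    if __name__=='__main__': show(sys.argv[1])
                             ~~~~^^^^^^^^^^^^^
  File "go.py", line 8, in show
    print('t',s['clock'],'pos',s['eef_pos'].round(2),'gap',s['finger_gap'].round(1),'F',s['wrist_force'].round(2))
                                                           ^^^^^^^^^^^^^^^^^^^^^
AttributeError: 'float' object has no attribute 'round'
```

View pics/w1.png

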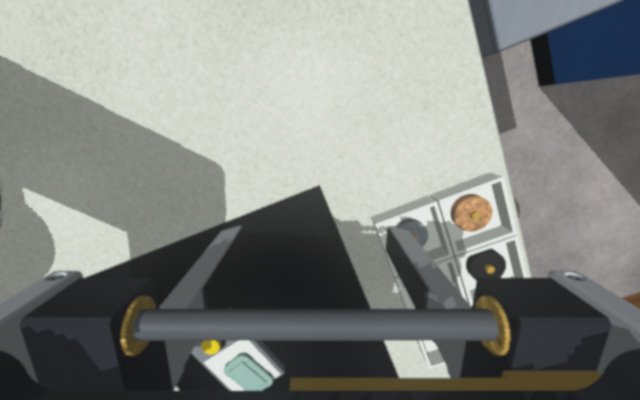

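The move was refused because every row needs all the keys, so the arm hasn't moved. This wrist picture is from the start pose, with the yellow key showing at (211,347).

>>> jog_arm(commands=[{"dx":-0.4,"dy":-0.24,"dz":0,"ax":0,"ay":0,"az":0,"gripper":1},{"dx":-0.8,"dy":-0.5,"dz":0,"ax":0,"ay":0,"az":0,"gripper":1},{"dx":-0.8,"dy":-0.5,"dz":0,"ax":0,"ay":0,"az":0,"gripper":1},{"dx":-0.8,"dy":-0.5,"dz":0,"ax":0,"ay":0,"az":0,"gripper":1},{"dx":-0.8,"dy":-0.5,"dz":0,"ax":0,"ay":0,"az":0,"gripper":1},{"dx":-0.8,"dy":-0.5,"dz":0,"ax":0,"ay":0,"az":0,"gripper":1},{"dx":-0.8,"dy":-0.5,"dz":0,"ax":0,"ay":0,"az":0,"gripper":1},{"dx":-0.8,"dy":-0.5,"dz":0,"ax":0,"ay":0,"az":0,"gripper":1},{"dx":-0.25,"dy":-0.11,"dz":0,"ax":0,"ay":0,"az":0,"gripper":1},{"dx":0,"dy":0,"dz":0,"ax":0,"ay":0,"az":0,"gripper":1}], squeeze=5)

```text
clock: 1.4
eef_pos: [380.8, 272.4, 181.9]
eef_rot: [3.142, -0.0, 2.754]
wrist_force: [0.6, 0.4, 0.7]
finger_gap: 0.7
finger_force: 0.0
```

```bash
sed -i "s/s\['finger_gap'\].round(1)/round(s['finger_gap'],1)/" go.py; python3 go.py y
```

```text
t 1.4 pos [380.75 272.43 181.93] gap 0.7 F [0.58 0.4  0.74]
tool-frame mm to cap top: [ -0.4   -0.32 141.93] shares [-0.01  -0.008  3.548]
```

>>> jog_arm(commands=[{"dx":0,"dy":0,"dz":0.8,"ax":0,"ay":0,"az":0,"gripper":1},{"dx":0,"dy":0,"dz":0.8,"ax":0,"ay":0,"az":0,"gripper":1},{"dx":0,"dy":0,"dz":0.8,"ax":0,"ay":0,"az":0,"gripper":1},{"dx":0,"dy":0,"dz":0.7,"ax":0,"ay":0,"az":0,"gripper":1},{"dx":0,"dy":0,"dz":0.2,"ax":0,"ay":0,"az":0,"gripper":1},{"dx":0,"dy":0,"dz":0,"ax":0,"ay":0,"az":0,"gripper":1},{"dx":0,"dy":0,"dz":0,"ax":0,"ay":0,"az":0,"gripper":1}])

```text
clock: 2.28
eef_pos: [381.0, 273.3, 51.0]
eef_rot: [3.14, 0.001, 2.756]
wrist_force: [-0.0, 0.1, 0.5]
finger_gap: 0.7
finger_force: 0.0
```

```bash
python3 go.py y
python3 - <<'E'
from cell import cams
import cv2,numpy as np
a=cams.camera("scene")["image"];b=cams.camera("wrist")["image"]
a=cv2.resize(a[130:240,350:500],(800,587),interpolation=3)
cv2.imwrite("pics/w2.png",cv2.resize(np.hstack([cv2.resize(a,(545,400)),b[:,150:405]]),(800,400))[:,:,::-1])
E
```

```text
t 2.275 pos [381.01 273.3   51.  ] gap 0.7 F [-0.03  0.13  0.51]
tool-frame mm to cap top: [-0.47 -1.22 11.  ] shares [-0.012 -0.031  0.275]
```

View pics/w2.png

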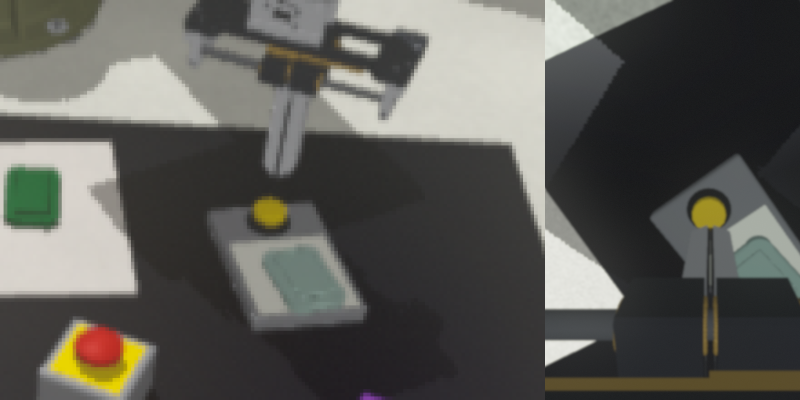

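```bash
python3 - <<'E'
from cell import cams
import numpy as np
for n in("scene","wrist"):
    c=cams.camera(n)
    for q in((381,273.3,43),(381,273.3,51),(381,272,32)):
        p=c["world_to_cam"]@[*q,1];print(n,q,c["fx"]*p[0]/p[2]+c["cx"],c["fy"]*p[1]/p[2]+c["cy"],p[2])
    from loc import *
    try:
        uv,s=blob(c["image"],(18,35),(424,189) if n=="scene" else (313,213),30);print(uv,s,ray(c,uv,32),ray(c,uv,29))
    except Exception as e:print(e)
E
```

```text
scene (381, 273.3, 43) 424.5038745896854 183.8556941945831 1255.367227709663
scene (381, 273.3, 51) 424.88776463283017 181.84203747880602 1250.2070410765891
scene (381, 272, 32) 423.5575426083692 186.57025417584978 1262.5915035562302
[423.92857143 187.84285714] [420 184   9   9  70] [387.20805671 272.71729794] [383.47495568 273.40543309]
wrist (381, 273.3, 43) 315.3198158787477 221.094632467788 225.29025481878028
wrist (381, 273.3, 51) 315.3390915056654 224.92663259299962 217.60187380504462
wrist (381, 272, 32) 313.8000083610476 216.80503927327266 235.9960826005638
[313.57749469 212.22717622] [296 196  36  34 942] [377.32254003 273.30218414] [378.27756929 272.90102044]
```

The scene view shows the fingertip at about (427,178) and the key at (424,188), so the tip looks higher than calculated. I'll close in gradually and watch the force.

>>> jog_arm(commands=[{"dx":0,"dy":0,"dz":0.2,"ax":0,"ay":0,"az":0,"gripper":1},{"dx":0,"dy":0,"dz":0,"ax":0,"ay":0,"az":0,"gripper":1},{"dx":0,"dy":0,"dz":0,"ax":0,"ay":0,"az":0,"gripper":1}])

```text
clock: 2.85
eef_pos: [380.6, 272.8, 41.9]
eef_rot: [-3.141, -0.0, 2.756]
wrist_force: [0.1, 0.1, 0.4]
finger_gap: 0.3
finger_force: 0.0
```

>>> jog_arm(commands=[{"dx":0,"dy":0,"dz":0.1,"ax":0,"ay":0,"az":0,"gripper":1},{"dx":0,"dy":0,"dz":0,"ax":0,"ay":0,"az":0,"gripper":1},{"dx":0,"dy":0,"dz":0,"ax":0,"ay":0,"az":0,"gripper":1}])

```text
clock: 3.22
eef_pos: [380.6, 272.8, 37.9]
eef_rot: [-3.142, -0.0, 2.756]
wrist_force: [-0.1, -0.2, -0.5]
finger_gap: -0.1
finger_force: 0.0
```

```bash
python3 go.py y
python3 - <<'E'
from cell import cams
import cv2,numpy as np
c=cams.camera("scene");a=c["image"]
a=cv2.resize(a[150:210,385:465],(800,600),interpolation=cv2.INTER_NEAREST)
cv2.imwrite("pics/w3.png",a[:,:,::-1])
E
```

```text
t 3.225 pos [380.65 272.82  37.94] gap -0.1 F [-0.14 -0.23 -0.53]
tool-frame mm to cap top: [-0.64 -0.63 -2.06] shares [-0.016 -0.016 -0.051]
```

View pics/w3.png

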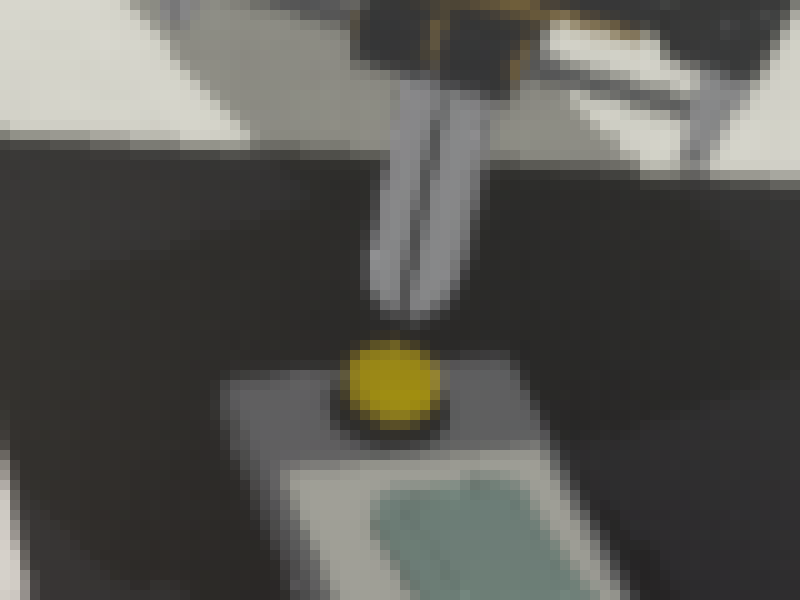

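No contact yet: the tip is at about (425.5,182) in the scene and the cap centre at (424.2,188.5). The real fingertip seems to end roughly 15–20 mm higher than nose_length implies. I'll keep lowering in small steps that the cap can absorb.

>>> jog_arm(commands=[{"dx":0,"dy":0,"dz":0.12,"ax":0,"ay":0,"az":0,"gripper":1},{"dx":0,"dy":0,"dz":0,"ax":0,"ay":0,"az":0,"gripper":1},{"dx":0,"dy":0,"dz":0,"ax":0,"ay":0,"az":0,"gripper":1}])

```text
clock: 3.65
eef_pos: [380.6, 272.8, 33.1]
eef_rot: [-3.141, -0.0, 2.756]
wrist_force: [-0.8, -0.3, 0.7]
finger_gap: 0.4
finger_force: 0.0
```

```bash
python3 go.py y; python3 - <<'E'
from cell import cams
import cv2
c=cams.camera("wrist");cv2.imwrite("pics/w4.png",cv2.resize(c["image"][140:340,200:440],(720,600))[:,:,::-1])
E
```

```text
t 3.65 pos [380.64 272.8   33.11] gap 0.4 F [-0.85 -0.34  0.68]
tool-frame mm to cap top: [-0.63 -0.61 -6.89] shares [-0.016 -0.015 -0.172]
```

View pics/w4.png

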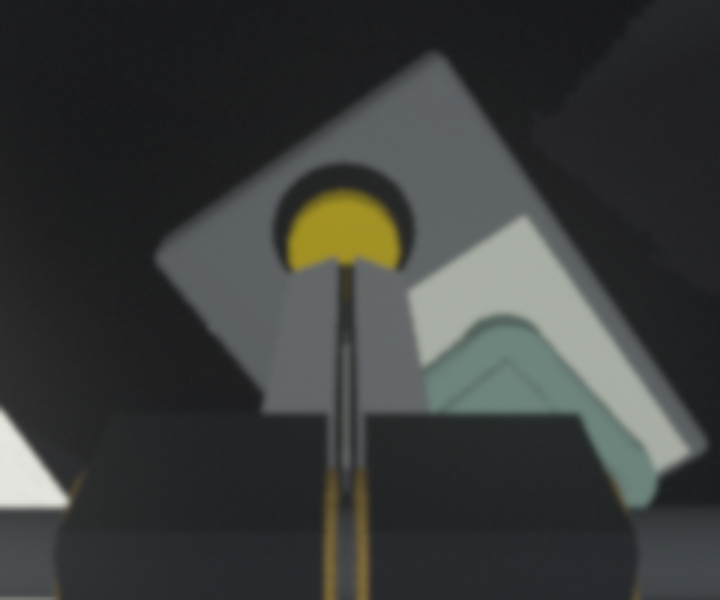

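The wrist view shows the tip edge at (315,227), in line with the cap centred near (315,222). Both views agree that the lateral aim is right and the tip is simply higher than stated, so I'll continue down.

>>> jog_arm(commands=[{"dx":0,"dy":0,"dz":0.1,"ax":0,"ay":0,"az":0,"gripper":1},{"dx":0,"dy":0,"dz":0,"ax":0,"ay":0,"az":0,"gripper":1},{"dx":0,"dy":0,"dz":0,"ax":0,"ay":0,"az":0,"gripper":1}])

```text
clock: 4.08
eef_pos: [380.6, 272.8, 29.1]
eef_rot: [-3.142, -0.0, 2.756]
wrist_force: [0.3, -0.3, -0.7]
finger_gap: 0.0
finger_force: 0.0
```

>>> jog_arm(commands=[{"dx":0,"dy":0,"dz":0.1,"ax":0,"ay":0,"az":0,"gripper":1},{"dx":0,"dy":0,"dz":0,"ax":0,"ay":0,"az":0,"gripper":1},{"dx":0,"dy":0,"dz":0,"ax":0,"ay":0,"az":0,"gripper":1}])

```text
clock: 4.45
eef_pos: [380.6, 272.8, 25.1]
eef_rot: [-3.142, -0.0, 2.756]
wrist_force: [0.2, -0.2, -0.8]
finger_gap: 0.6
finger_force: 0.0
```

>>> jog_arm(commands=[{"dx":0,"dy":0,"dz":0.1,"ax":0,"ay":0,"az":0,"gripper":1},{"dx":0,"dy":0,"dz":0,"ax":0,"ay":0,"az":0,"gripper":1},{"dx":0,"dy":0,"dz":0,"ax":0,"ay":0,"az":0,"gripper":1}])

```text
clock: 4.82
eef_pos: [380.6, 272.8, 21.1]
eef_rot: [-3.141, -0.0, 2.756]
wrist_force: [0.2, -0.7, -0.2]
finger_gap: 0.3
finger_force: 0.0
```

```bash
python3 go.py y; python3 - <<'E'
from cell import cams
import cv2,numpy as np
a=cams.camera("scene")["image"][160:200,400:450];b=cams.camera("wrist")["image"][140:340,215:415]
cv2.imwrite("pics/w5.png",np.hstack([cv2.resize(a,(400,320)),cv2.resize(b,(320,320))])[:,:,::-1])
E
```

```text
t 4.825 pos [380.62 272.8   21.11] gap 0.3 F [ 0.24 -0.71 -0.15]
tool-frame mm to cap top: [ -0.65  -0.6  -18.89] shares [-0.016 -0.015 -0.472]
```

View pics/w5.png

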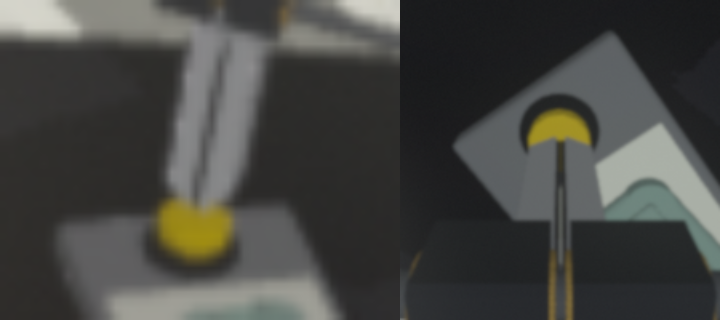

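The tip is now just over the cap: scene tip (425.4,186) against cap (424.5,189), and aligned in the wrist view. I'll continue.

>>> jog_arm(commands=[{"dx":0,"dy":0,"dz":0.1,"ax":0,"ay":0,"az":0,"gripper":1},{"dx":0,"dy":0,"dz":0,"ax":0,"ay":0,"az":0,"gripper":1},{"dx":0,"dy":0,"dz":0,"ax":0,"ay":0,"az":0,"gripper":1}])

```text
clock: 5.3
eef_pos: [380.6, 272.8, 17.1]
eef_rot: [-3.142, -0.0, 2.756]
wrist_force: [0.8, 0.0, -0.4]
finger_gap: 0.3
finger_force: 0.0
```

>>> jog_arm(commands=[{"dx":0,"dy":0,"dz":0.1,"ax":0,"ay":0,"az":0,"gripper":1},{"dx":0,"dy":0,"dz":0,"ax":0,"ay":0,"az":0,"gripper":1},{"dx":0,"dy":0,"dz":0,"ax":0,"ay":0,"az":0,"gripper":1}])

```text
clock: 5.68
eef_pos: [380.6, 272.8, 13.1]
eef_rot: [-3.141, -0.0, 2.756]
wrist_force: [0.1, -0.3, 0.3]
finger_gap: 0.6
finger_force: 0.0
```

>>> jog_arm(commands=[{"dx":0,"dy":0,"dz":0.08,"ax":0,"ay":0,"az":0,"gripper":1},{"dx":0,"dy":0,"dz":0,"ax":0,"ay":0,"az":0,"gripper":1},{"dx":0,"dy":0,"dz":0,"ax":0,"ay":0,"az":0,"gripper":1}])

```text
clock: 6.05
eef_pos: [380.6, 272.8, 9.9]
eef_rot: [-3.142, -0.0, 2.756]
wrist_force: [-0.6, 0.7, 0.3]
finger_gap: 0.6
finger_force: 0.0
```

>>> jog_arm(commands=[{"dx":0,"dy":0,"dz":0.05,"ax":0,"ay":0,"az":0,"gripper":1},{"dx":0,"dy":0,"dz":0,"ax":0,"ay":0,"az":0,"gripper":1},{"dx":0,"dy":0,"dz":0,"ax":0,"ay":0,"az":0,"gripper":1}])

```text
clock: 6.42
eef_pos: [380.8, 272.9, 8.1]
eef_rot: [3.141, 0.0, 2.756]
wrist_force: [1.6, 0.4, 1.9]
finger_gap: 0.6
finger_force: 0.8
```

Contact at TCP z ≈ 8.8, so the tip sits about 23 mm behind the TCP. Now I'll press.

>>> jog_arm(commands=[{"dx":0,"dy":0,"dz":0.05,"ax":0,"ay":0,"az":0,"gripper":1},{"dx":0,"dy":0,"dz":0.05,"ax":0,"ay":0,"az":0,"gripper":1},{"dx":0,"dy":0,"dz":0,"ax":0,"ay":0,"az":0,"gripper":1}])

```text
clock: 6.8
eef_pos: [380.7, 272.9, 3.9]
eef_rot: [3.141, 0.0, 2.756]
wrist_force: [0.9, 0.8, 2.7]
finger_gap: 0.6
finger_force: 0.9
```

>>> jog_arm(commands=[{"dx":0,"dy":0,"dz":0.05,"ax":0,"ay":0,"az":0,"gripper":1},{"dx":0,"dy":0,"dz":0,"ax":0,"ay":0,"az":0,"gripper":1},{"dx":0,"dy":0,"dz":0,"ax":0,"ay":0,"az":0,"gripper":1}])

```text
clock: 7.18
eef_pos: [380.7, 272.8, 1.9]
eef_rot: [3.142, 0.0, 2.756]
wrist_force: [2.0, 0.5, 2.2]
finger_gap: 0.4
finger_force: 1.0
```

>>> jog_arm(commands=[{"dx":0,"dy":0,"dz":0.04,"ax":0,"ay":0,"az":0,"gripper":1},{"dx":0,"dy":0,"dz":0,"ax":0,"ay":0,"az":0,"gripper":1},{"dx":0,"dy":0,"dz":0,"ax":0,"ay":0,"az":0,"gripper":1}])

```text
clock: 7.55
eef_pos: [380.7, 272.9, 0.5]
eef_rot: [3.141, 0.0, 2.756]
wrist_force: [0.4, 0.5, 5.4]
finger_gap: 0.9
finger_force: 2.8
```

>>> jog_arm(commands=[{"dx":0,"dy":0,"dz":0.012,"ax":0,"ay":0,"az":0,"gripper":1},{"dx":0,"dy":0,"dz":0,"ax":0,"ay":0,"az":0,"gripper":1},{"dx":0,"dy":0,"dz":0,"ax":0,"ay":0,"az":0,"gripper":1}])

```text
clock: 7.92
eef_pos: [380.7, 272.9, 0.1]
eef_rot: [3.141, 0.0, 2.756]
wrist_force: [0.3, -0.4, 6.5]
finger_gap: 0.6
finger_force: 3.3
```

>>> jog_arm(commands=[{"dx":0,"dy":0,"dz":-0.2,"ax":0,"ay":0,"az":0,"gripper":1},{"dx":0,"dy":0,"dz":-0.8,"ax":0,"ay":0,"az":0,"gripper":1},{"dx":0,"dy":0,"dz":-1,"ax":0,"ay":0,"az":0,"gripper":1},{"dx":0,"dy":0,"dz":-1,"ax":0,"ay":0,"az":0,"gripper":1},{"dx":0,"dy":0,"dz":-0.6,"ax":0,"ay":0,"az":0,"gripper":1},{"dx":0,"dy":0,"dz":0,"ax":0,"ay":0,"az":0,"gripper":1}])

```text
clock: 8.68
eef_pos: [381.0, 273.0, 145.1]
eef_rot: [3.14, 0.001, 2.756]
wrist_force: [0.3, -0.9, -0.9]
finger_gap: 0.4
finger_force: 0.0
```

```bash
sed -i 's/manip.nose_length\]/-23.2]/' go.py; python3 go.py y;python3 go.py b
python3 - <<'E'
from cell import cams
from loc import *
c=cams.camera("scene");print(blob(c["image"],(18,35),(424,189)))
E
```

```text
t 8.675 pos [380.98 273.04 145.15] gap 0.4 F [ 0.28 -0.92 -0.93]
tool-frame mm to cap top: [ -0.22  -1.21 136.35] shares [-0.005 -0.03   3.409]
t 8.675 pos [380.98 273.04 145.15] gap 0.4 F [ 0.28 -0.92 -0.93]
tool-frame mm to cap top: [-216.44 -525.27   61.66] shares [ -5.411 -13.132   1.541]
(array([423.55384615, 189.41538462]), array([419, 186,  10,   8,  65], dtype=int32))
```

The pad key is down: its cap fell 1.6 px in the scene, about 6 mm. Next is the blue key.

>>> jog_arm(commands=[{"dx":-0.18,"dy":-0.44,"dz":0,"ax":0,"ay":0,"az":0,"gripper":1},{"dx":-0.36,"dy":-0.88,"dz":0,"ax":0,"ay":0,"az":0,"gripper":1},{"dx":-0.36,"dy":-0.88,"dz":0,"ax":0,"ay":0,"az":0,"gripper":1},{"dx":-0.36,"dy":-0.88,"dz":0,"ax":0,"ay":0,"az":0,"gripper":1},{"dx":-0.36,"dy":-0.88,"dz":0,"ax":0,"ay":0,"az":0,"gripper":1},{"dx":-0.36,"dy":-0.88,"dz":0,"ax":0,"ay":0,"az":0,"gripper":1},{"dx":-0.36,"dy":-0.88,"dz":0,"ax":0,"ay":0,"az":0,"gripper":1},{"dx":-0.36,"dy":-0.88,"dz":0,"ax":0,"ay":0,"az":0,"gripper":1},{"dx":-0.36,"dy":-0.88,"dz":0,"ax":0,"ay":0,"az":0,"gripper":1},{"dx":-0.36,"dy":-0.88,"dz":0,"ax":0,"ay":0,"az":0,"gripper":1}])

```text
clock: 9.98
eef_pos: [380.2, -90.1, 142.8]
eef_rot: [-3.141, -0.002, 2.755]
wrist_force: [0.2, -0.2, -0.0]
finger_gap: 0.2
finger_force: 0.0
```

>>> jog_arm(commands=[{"dx":-0.36,"dy":-0.88,"dz":0,"ax":0,"ay":0,"az":0,"gripper":1},{"dx":-0.36,"dy":-0.88,"dz":0,"ax":0,"ay":0,"az":0,"gripper":1},{"dx":-0.36,"dy":-0.88,"dz":0,"ax":0,"ay":0,"az":0,"gripper":1},{"dx":-0.36,"dy":-0.88,"dz":0,"ax":0,"ay":0,"az":0,"gripper":1},{"dx":-0.36,"dy":-0.88,"dz":0,"ax":0,"ay":0,"az":0,"gripper":1},{"dx":-0.19,"dy":-0.37,"dz":0,"ax":0,"ay":0,"az":0,"gripper":1},{"dx":0,"dy":0,"dz":0,"ax":0,"ay":0,"az":0,"gripper":1},{"dx":0,"dy":0,"dz":0,"ax":0,"ay":0,"az":0,"gripper":1}])

```text
clock: 10.98
eef_pos: [383.3, -294.2, 143.6]
eef_rot: [3.141, -0.001, 2.756]
wrist_force: [-0.0, 1.0, 0.8]
finger_gap: 0.6
finger_force: 0.0
```

```bash
python3 go.py b; python3 - <<'E'
from cell import cams
from loc import *
c=cams.camera("wrist");p=c["world_to_cam"]@[384,-295,106,1]
q=(int(c["fx"]*p[0]/p[2]+c["cx"]),int(c["fy"]*p[1]/p[2]+c["cy"]));print(q)
cv2.imwrite("pics/w6.png",c["image"][:,:,::-1])
uv,s=blob(c["image"],(100,125),q,60);print(uv,s,ray(c,uv,106))
E
```

```text
t 10.975 pos [ 383.3  -294.21  143.61] gap 0.6 F [-0.02  0.98  0.79]
tool-frame mm to cap top: [-0.98 -0.48 60.81] shares [-0.025 -0.012  1.52 ]
(314, 209)
[312.80049261 208.35837438] [297 193  33  32 812] [ 382.11653823 -295.79949237]
```

>>> jog_arm(commands=[{"dx":0,"dy":0,"dz":0.5,"ax":0,"ay":0,"az":0,"gripper":1},{"dx":0,"dy":0,"dz":0.6,"ax":0,"ay":0,"az":0,"gripper":1},{"dx":0,"dy":0,"dz":0.2,"ax":0,"ay":0,"az":0,"gripper":1},{"dx":0,"dy":0,"dz":0.05,"ax":0,"ay":0,"az":0,"gripper":1},{"dx":0,"dy":0,"dz":0,"ax":0,"ay":0,"az":0,"gripper":1},{"dx":0,"dy":0,"dz":0,"ax":0,"ay":0,"az":0,"gripper":1}])

```text
clock: 11.78
eef_pos: [383.8, -295.4, 90.5]
eef_rot: [-3.141, 0.001, 2.756]
wrist_force: [1.0, 0.8, -0.2]
finger_gap: 0.8
finger_force: 0.0
```

```bash
python3 go.py b
```

```text
t 11.775 pos [ 383.76 -295.38   90.51] gap 0.8 F [ 1.04  0.79 -0.25]
tool-frame mm to cap top: [-0.07  0.45  7.71] shares [-0.002  0.011  0.193]
```

>>> jog_arm(commands=[{"dx":0,"dy":0,"dz":0.1,"ax":0,"ay":0,"az":0,"gripper":1},{"dx":0,"dy":0,"dz":0.1,"ax":0,"ay":0,"az":0,"gripper":1},{"dx":0,"dy":0,"dz":0.03,"ax":0,"ay":0,"az":0,"gripper":1},{"dx":0,"dy":0,"dz":0,"ax":0,"ay":0,"az":0,"gripper":1}])

```text
clock: 12.28
eef_pos: [383.5, -295.2, 80.7]
eef_rot: [-3.142, -0.0, 2.756]
wrist_force: [-1.0, -0.2, 2.0]
finger_gap: 0.4
finger_force: 0.9
```

>>> jog_arm(commands=[{"dx":0,"dy":0,"dz":0.05,"ax":0,"ay":0,"az":0,"gripper":1},{"dx":0,"dy":0,"dz":0.05,"ax":0,"ay":0,"az":0,"gripper":1},{"dx":0,"dy":0,"dz":0,"ax":0,"ay":0,"az":0,"gripper":1}])

```text
clock: 12.65
eef_pos: [383.5, -295.2, 76.6]
eef_rot: [-3.142, 0.0, 2.756]
wrist_force: [-0.1, -0.1, 1.8]
finger_gap: 0.7
finger_force: 0.9
```

>>> jog_arm(commands=[{"dx":0,"dy":0,"dz":0.05,"ax":0,"ay":0,"az":0,"gripper":1},{"dx":0,"dy":0,"dz":0,"ax":0,"ay":0,"az":0,"gripper":1},{"dx":0,"dy":0,"dz":0,"ax":0,"ay":0,"az":0,"gripper":1}])

```text
clock: 13.02
eef_pos: [383.5, -295.3, 74.8]
eef_rot: [-3.142, 0.0, 2.756]
wrist_force: [-1.0, 1.0, 4.9]
finger_gap: 0.7
finger_force: 2.4
```

>>> jog_arm(commands=[{"dx":0,"dy":0,"dz":0.015,"ax":0,"ay":0,"az":0,"gripper":1},{"dx":0,"dy":0,"dz":0,"ax":0,"ay":0,"az":0,"gripper":1},{"dx":0,"dy":0,"dz":0,"ax":0,"ay":0,"az":0,"gripper":1}])

```text
clock: 13.4
eef_pos: [383.6, -295.3, 74.2]
eef_rot: [-3.141, 0.0, 2.756]
wrist_force: [-1.3, 0.7, 6.7]
finger_gap: 0.6
finger_force: 3.0
```

>>> jog_arm(commands=[{"dx":0,"dy":0,"dz":-0.2,"ax":0,"ay":0,"az":0,"gripper":1},{"dx":0,"dy":0,"dz":-0.6,"ax":0,"ay":0,"az":0,"gripper":1},{"dx":0,"dy":0,"dz":-0.8,"ax":0,"ay":0,"az":0,"gripper":1},{"dx":0,"dy":0,"dz":-0.1,"ax":0,"ay":0,"az":0,"gripper":1},{"dx":0,"dy":0,"dz":0,"ax":0,"ay":0,"az":0,"gripper":1}])

```text
clock: 14.02
eef_pos: [383.3, -295.0, 141.6]
eef_rot: [3.141, -0.0, 2.756]
wrist_force: [-0.6, 0.1, -0.6]
finger_gap: 0.4
finger_force: 0.0
```

```bash
python3 go.py g; python3 - <<'E'
from cell import cams
from loc import *
c=cams.camera("scene");print(blob(c["image"],(100,125),(244,160)))
E
```

```text
t 14.025 pos [ 383.31 -295.    141.56] gap 0.4 F [-0.63  0.14 -0.58]
tool-frame mm to cap top: [-134.26  200.2    88.75] shares [-3.357  5.005  2.219]
(array([243.69565217, 159.7173913 ]), array([240, 157,   8,   7,  46], dtype=int32))
```

The blue cap dropped 1.4 px, so that key is down as well. Now the green key.

>>> jog_arm(commands=[{"dx":-0.28,"dy":0.4,"dz":0,"ax":0,"ay":0,"az":0,"gripper":1},{"dx":-0.56,"dy":0.84,"dz":0,"ax":0,"ay":0,"az":0,"gripper":1},{"dx":-0.56,"dy":0.84,"dz":0,"ax":0,"ay":0,"az":0,"gripper":1},{"dx":-0.56,"dy":0.84,"dz":0,"ax":0,"ay":0,"az":0,"gripper":1},{"dx":-0.56,"dy":0.84,"dz":0,"ax":0,"ay":0,"az":0,"gripper":1},{"dx":-0.56,"dy":0.84,"dz":0,"ax":0,"ay":0,"az":0,"gripper":1},{"dx":-0.28,"dy":0.4,"dz":0,"ax":0,"ay":0,"az":0,"gripper":1},{"dx":0,"dy":0,"dz":0,"ax":0,"ay":0,"az":0,"gripper":1},{"dx":0,"dy":0,"dz":0,"ax":0,"ay":0,"az":0,"gripper":1}])

```text
clock: 15.2
eef_pos: [582.4, -160.9, 141.3]
eef_rot: [-3.141, -0.001, 2.755]
wrist_force: [0.5, -0.5, 0.1]
finger_gap: 0.5
finger_force: 0.0
```

```bash
python3 go.py g; python3 - <<'E'
from cell import cams
from loc import *
c=cams.camera("wrist");p=c["world_to_cam"]@[583,-160,76,1]
q=(int(c["fx"]*p[0]/p[2]+c["cx"]),int(c["fy"]*p[1]/p[2]+c["cy"]));print(q)
uv,s=blob(c["image"],(60,85),q,60);print(uv,s,ray(c,uv,76))
E
```

```text
t 15.2 pos [ 582.43 -160.87  141.29] gap 0.5 F [ 0.53 -0.52  0.12]
tool-frame mm to cap top: [-0.32  1.04 88.49] shares [-0.008  0.026  2.212]
(316, 200)
[315.45201669 199.38386648] [300 185  31  30 719] [ 582.14074846 -160.35136652]
```

>>> jog_arm(commands=[{"dx":0,"dy":0,"dz":0.4,"ax":0,"ay":0,"az":0,"gripper":1},{"dx":0,"dy":0,"dz":0.7,"ax":0,"ay":0,"az":0,"gripper":1},{"dx":0,"dy":0,"dz":0.6,"ax":0,"ay":0,"az":0,"gripper":1},{"dx":0,"dy":0,"dz":0.25,"ax":0,"ay":0,"az":0,"gripper":1},{"dx":0,"dy":0,"dz":0.05,"ax":0,"ay":0,"az":0,"gripper":1},{"dx":0,"dy":0,"dz":0,"ax":0,"ay":0,"az":0,"gripper":1},{"dx":0,"dy":0,"dz":0,"ax":0,"ay":0,"az":0,"gripper":1}])

```text
clock: 16.12
eef_pos: [583.6, -160.6, 62.9]
eef_rot: [3.142, 0.001, 2.756]
wrist_force: [0.9, 0.3, 0.4]
finger_gap: 0.5
finger_force: 0.0
```

```bash
python3 go.py g
```

```text
t 16.125 pos [ 583.62 -160.64   62.85] gap 0.5 F [0.95 0.29 0.42]
tool-frame mm to cap top: [ 0.82  0.36 10.05] shares [0.021 0.009 0.251]
```

>>> jog_arm(commands=[{"dx":0,"dy":0,"dz":0.15,"ax":0,"ay":0,"az":0,"gripper":1},{"dx":0,"dy":0,"dz":0.1,"ax":0,"ay":0,"az":0,"gripper":1},{"dx":0,"dy":0,"dz":0.04,"ax":0,"ay":0,"az":0,"gripper":1},{"dx":0,"dy":0,"dz":0,"ax":0,"ay":0,"az":0,"gripper":1}])

```text
clock: 16.62
eef_pos: [583.2, -160.5, 50.4]
eef_rot: [3.142, -0.0, 2.756]
wrist_force: [-1.6, -0.0, 1.2]
finger_gap: 0.4
finger_force: 0.8
```

>>> jog_arm(commands=[{"dx":0,"dy":0,"dz":0.05,"ax":0,"ay":0,"az":0,"gripper":1},{"dx":0,"dy":0,"dz":0.05,"ax":0,"ay":0,"az":0,"gripper":1},{"dx":0,"dy":0,"dz":0,"ax":0,"ay":0,"az":0,"gripper":1}])

```text
clock: 17.0
eef_pos: [583.3, -160.5, 46.3]
eef_rot: [3.142, -0.0, 2.756]
wrist_force: [-2.1, 0.5, 1.5]
finger_gap: 0.4
finger_force: 0.9
```

>>> jog_arm(commands=[{"dx":0,"dy":0,"dz":0.04,"ax":0,"ay":0,"az":0,"gripper":1},{"dx":0,"dy":0,"dz":0,"ax":0,"ay":0,"az":0,"gripper":1},{"dx":0,"dy":0,"dz":0,"ax":0,"ay":0,"az":0,"gripper":1}])

```text
clock: 17.38
eef_pos: [583.3, -160.5, 45.0]
eef_rot: [3.142, 0.0, 2.756]
wrist_force: [-1.7, 0.7, 4.2]
finger_gap: 0.3
finger_force: 2.2
```

>>> jog_arm(commands=[{"dx":0,"dy":0,"dz":0.02,"ax":0,"ay":0,"az":0,"gripper":1},{"dx":0,"dy":0,"dz":0,"ax":0,"ay":0,"az":0,"gripper":1},{"dx":0,"dy":0,"dz":0,"ax":0,"ay":0,"az":0,"gripper":1}])

```text
clock: 17.75
eef_pos: [583.3, -160.5, 44.3]
eef_rot: [3.142, 0.0, 2.756]
wrist_force: [-2.1, 1.3, 5.7]
finger_gap: 0.7
finger_force: 3.1
```

>>> jog_arm(commands=[{"dx":0,"dy":0,"dz":-0.2,"ax":0,"ay":0,"az":0,"gripper":1},{"dx":0,"dy":0,"dz":-0.6,"ax":0,"ay":0,"az":0,"gripper":1},{"dx":0,"dy":0,"dz":-0.8,"ax":0,"ay":0,"az":0,"gripper":1},{"dx":0,"dy":0,"dz":-0.8,"ax":0,"ay":0,"az":0,"gripper":1},{"dx":0,"dy":0,"dz":-0.3,"ax":0,"ay":0,"az":0,"gripper":1},{"dx":0,"dy":0,"dz":0,"ax":0,"ay":0,"az":0,"gripper":1},{"dx":0,"dy":0,"dz":0,"ax":0,"ay":0,"az":0,"gripper":1}])

```text
clock: 18.62
eef_pos: [582.7, -160.3, 150.5]
eef_rot: [-3.141, -0.002, 2.756]
wrist_force: [0.9, 0.3, -0.0]
finger_gap: 0.5
finger_force: 0.0
```

```bash
python3 - <<'E'
from cell import cams
from loc import *
c=cams.camera("scene")
for k,(hr,z,pt,ps) in H.items():
    uv,s=blob(c["image"],hr,ps);print(k,uv.round(1),s,ray(c,uv,z-6-3).round(1))
cv2.imwrite("pics/end.png",c["image"][:,:,::-1])
E
```

```text
yellow [423.6 189.4] [419 186  10   8  65] [384.  273.1]
blue [243.6 159.8] [240 157   8   7  48] [ 386.3 -294.4]
green [273.2 212.9] [269 209  10   9  71] [ 585.6 -158.9]
```

View pics/end.png

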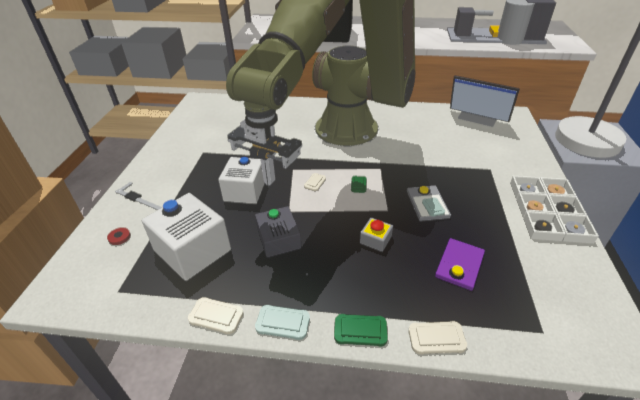

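All three caps have dropped about 1.5 px: yellow (423.6,189.4), blue (243.6,159.8) and green (273.2,212.9). The units and the stop box at (377,230) haven't moved, and the gripper is clear.

```bash
python3 -c "
from cell import job
print(job.sign_off())"
```

```text
the job is handed in; nothing more can be done
None
```

I pressed the yellow, blue and green keys fully down in that order and handed the job in at about 19 s; all three stayed in, with no unit, plaque or the stop box visibly moved (sign-off returned no verdict).

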